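# Sort sanding blocks by feel

### The arm

A 6-joint arm with a two-finger parallel gripper is mounted at the origin on the work surface. World frame = base frame: x ahead of the robot, y to its left, z up, the work surface at z = 0. Lengths are in m, angles in rad, forces in N, time in s.
With the tool pointing down it reaches from about 0.3 to 1 m from the base axis. Payload 5.1 kg.
Tool frame: the origin (TCP) lies between the finger pads; the fingertips stand bot.nose_length ahead of it and the grasp point (between the pads) lies 5 mm behind it (bot.nose_length is the distance from the TCP to the fingertips, in m); z points along the fingers, y is the line along which they close (so a half turn about z gives the same grasp; the last joint's range is limited). The gripper opens to 95 mm and grips with 3 to 60 N. Pads are 20 mm wide; open, the fingers measure 119 mm over their backs; the gripper's body (75 mm by 180 mm) begins 59 mm behind the grasp point.
Start: joints at [-1.384, 0.124, 1.65, -0, 1.367, -0.083], TCP at [0.173, -0.626, 0.229] pointing down, gripper open.
Joint ranges: [-2.61, 2.61], [-1.02, 2.33], [0.03, 2.71], [-1.35, 4.49], [0.32, 2.68], [-2.91, 2.91]. Speed limits (rad/s): [2.57, 2.57, 3.14, 3.14, 3.14, 3.14].

### API

Orientations are given as a 3x3 rotation matrix whose columns are the frame's x, y, z axes.
In Python, from workcell import bot gives the robot as it stands.
- The arm moves only by the tool jog_arm, never from a script. Its argument "targets" is a list of rows, each a list of 3 entries, a list of its own where there are three numbers: the finger opening in mm, from 0 to 95.1, then the shift along the tool's x, y, z in units of 40 mm (1.0 is 40 mm), then the turn, a rotation vector about the tool's x, y, z in units of 5 degrees (1.0 is 5 degrees). A call has 1 to 12 rows; each row shifts and turns the commanded pose from where the row before left it, along the tool's axes as they then stand; what a row does not reach is not made up. A row lasts 1/8 s, in which the tool goes at most 62.5 mm and 10.7 degrees, less where a joint would pass 70% of its speed; a pose out of reach is approached as far as the arm can. A call is refused whole if a number of a shift passes 1 or a number of a turn 1, either way. A call with a gripper value outside its range is refused whole. The fingers move at their own pace and stop on an object; "force" is the grip in N (left out, the last holds). Time passes only in rows, so rows that do not move let the fingers close. It gives the time, the measured TCP pose, the force, the opening and the grip force at its end, in the units of the state.
- bot.read_state(): the state, without advancing time (a new reading comes with each control period).
- bot.camera(name): name is "side" or "top" or "wrist"; returns (picture, depth): 384x512x3 uint8, red, green, blue; 384x512 float32, m along the optical axis (not along the pixel's ray), 0 where there is no reading.
- bot.calibration(name): a dict with "camera_matrix" (3x3 intrinsics, pixels), "dist" ([k1, k2, p1, p2, k3] as OpenCV has them; the pictures are not rectified), "view" (4x4, takes a point from world to camera coordinates). Camera axes: x right, y up, looking along -z (the intrinsics and any distortion apply to the point x, -y, -z); pixel columns grow to the right and rows downward; lengths in m; the calibration is good to about 2 mm. A picture is of the moment at which its call begins: read the wrist's pose just before it. calibration takes no time and is no camera call; for the wrist camera it gives the pose at the moment of the call.
- bot.hand_in(): hands the job in; it is judged then, once.
The state is a dict: "time": time; "joint_positions": joint angles; "qd": joint speeds; "joint_torque": joint torques, N m; "tool_pos": TCP position; "ee_rot": TCP orientation; "contact_force": force on the tool from outside, world axes, zero at the start; "ft_torque": the same for the moment, N m; "width": opening from 0.0 (shut) to 1.0 (fully open); "gripper_force": force on a finger pad.
Only numpy, scipy, OpenCV 4.12 (cv2) and the standard library are available. Lean on these libraries where they do the work, as an engineer would, in place of code of your own. Each camera call takes 0.05 s, during which the arm holds its last target. There are 200 camera calls.

### The job

Three sanding blocks that look alike lie grit-down in a row on the cardboard runner: two still have sharp grit and drag hard on the table, one has worn smooth and slides easily. Feel which is which by dragging them, then slide the two sharp ones fully onto the green sheet and the worn one fully onto the red sheet and let go of them. Keep them flat on the table all the while, without lifting or tipping them, and leave the jar, the mug and the paint can alone.

Things in the scene. Friction and masses are not known exactly. Their poses are not given: they have to be found in the camera images.
- keep_sheet: GREEN thin paper sheet, 360 mm along its x, 170 mm along its y, taped flat to the table by yellow tape at its corners; nothing stands up from it and things slide over it just as over the table. Origin at its centre, on the table top. For the two sharp blocks. It lies left or right of the runner.
- scrap_sheet: RED thin paper sheet, 360 mm along its x, 170 mm along its y, taped flat to the table by yellow tape at its corners; nothing stands up from it and things slide over it just as over the table. Origin at its centre, on the table top. For the worn block. It lies on the other side of the runner.
- runner: Brown cardboard strip, 340 mm along its x, 90 mm along its y, flat and fixed on the table between the sheets; three sanding blocks start on it. Origin at its centre. Pushed level over table, paper or card, the worn block resists with about 0.7 to 1.3 N, a sharp one with about 5 to 8.5 N. Exactly one is worn: which one changes every time and cannot be seen. The blocks are not tracked.
- spot_1 (a point): Spot nearest the robot, on the table top under the middle of the block that starts there (within 4 mm); it marks only the start and does not move. Its x runs along the runner and the block's length. Spots are 105 mm apart along the runner.
- spot_2 (a point): Middle spot, at the runner's centre, likewise. Each block is 85 mm long (along the runner), 50 mm wide, 46 mm high, about 0.85 kg: 3 mm grit sole facing down, dark steel bar 3 to 26 mm up, yellow plastic cap 48 mm wide 26 to 36 mm up, then a rounded ridge 30 mm wide. It can be pushed or pinched across its 50 mm width.
- spot_3 (a point): Spot farthest from the robot, likewise.
- glue_jar: Bystander: jar, 64 mm across, 100 mm high, blue cap, beyond the runner. Origin at the centre of its foot.
- mug: Bystander: blue mug, 80 mm across plus a handle, 90 mm high, out on the left (+y). Origin at the centre of its foot.
- paint_can: Bystander: can with a yellow band, 84 mm across, 100 mm high, out on the right (-y). Origin at the centre of its foot.

How it is judged:
At the end, for the whole second after the job is handed in: Sharp blocks on the green sheet, worn block on the red: each block's middle within 150 mm along and 65 mm across of the sheet's centre (wholly on the sheet always passes), tilted under 0.1 rad, underside under 6 mm up, for a second (x of block_a in the frame of keep_sheet between -0.15 and 0.15 m and y of block_a in the frame of keep_sheet between -0.065 and 0.065 m and angle between each of block_a, block_c, block_b's own z axis and vertical below 0.1 rad and height (world z) of each of block_a, block_c, block_b below 0.006 m and x of block_c in the frame of keep_sheet between -0.15 and 0.15 m and y of block_c in the frame of keep_sheet between -0.065 and 0.065 m and x of block_b in the frame of scrap_sheet between -0.15 and 0.15 m and y of block_b in the frame of scrap_sheet between -0.065 and 0.065 m); the robot touches nothing.
It fails at once if a block was lifted or tipped: its underside more than 20 mm off the table, or tilted more than 0.4 rad (height (world z) of any of block_a, block_b, block_c above 0.02 m or angle between any of block_a, block_b, block_c's own z axis and vertical above 0.4 rad).
It fails at once if the jar, the mug or the paint can was moved more than 30 mm (distance of any of glue_jar, mug, paint_can from where it was at the start of the episode above 0.03 m).
It also fails if it takes over 64 s, if anything falls off the work surface, if the arm or the gripper's body presses on something with over 40 N, if the wrist force passes 120 N, or if a joint passes its speed limit or range.

## Working session

There is one attempt and no reset: what is moved stays moved. The work goes in short steps, Python scripts to look and compute and a tool call to move; the robot and the scene stay as the last step left them, time stands still between calls to the robot, and variables do not carry over. Pictures are saved under pics/ and viewed, at most 10 in all, crops included, and the job is handed in when it is done.

Besides the shell and the picture viewer there is one more tool, called after ">>>" as name(argument=value, ...) on one line, values as JSON. jog_arm: Moves the arm, as the interface text tells. Its arguments: {"type":"object","properties":{"targets":{"type":"array"},"force":{"type":"number"}},"required":["targets"]}

```bash
mkdir -p pics; cat > h.py <<'E'
import numpy as np, cv2
from workcell import bot
def ray(name,uv,z,c=None):
    c=c or bot.calibration(name); K=np.array(c["camera_matrix"]);d=np.array(c["dist"]);V=np.array(c["view"])
    p=cv2.undistortPoints(np.array(uv,float).reshape(-1,1,2),K,d).reshape(-1,2)
    D=np.c_[p[:,0],-p[:,1],-np.ones(len(p))]@V[:3,:3]
    o=-V[:3,:3].T@V[:3,3]
    return o+D*((z-o[2])/D[:,2])[:,None]
E
python3 - <<'E'
from h import *
s=bot.read_state(); print(s, bot.nose_length)
p,d=bot.camera("top"); cv2.imwrite("pics/top.png",p[:,:,::-1]); np.save("top.npy",p); np.save("topd.npy",d)
p=cv2.imread("pics/top.png")
h=cv2.cvtColor(p,cv2.COLOR_BGR2HSV)
for n,lo,hi,z in [("green",(40,80,40),(85,255,255),0),("red",(0,120,60),(6,255,255),0),("yellow",(22,120,100),(34,255,255),.04),("brown",(8,50,50),(20,200,255),0)]:
    m=cv2.inRange(h,lo,hi)
    if n=="red": m|=cv2.inRange(h,(174,120,60),(180,255,255))
    for c in cv2.findContours(m,0,2)[0]:
        if cv2.contourArea(c)<60: continue
        r=cv2.minAreaRect(c); b=ray("top",cv2.boxPoints(r),z)
        print(n,cv2.contourArea(c),np.round(r[0]),b[:,:2].mean(0).round(3),b[:,:2].round(3).tolist())
E
```

```text
{'time': 0.0, 'joint_positions': array([-1.38359976e+00,  1.24498023e-01,  1.65164352e+00,  1.32854712e-06,
        1.36750106e+00, -8.26148428e-02]), 'qd': array([ 0.00057886, -0.0008041 ,  0.00082494,  0.00051221, -0.00069907,
        0.00065847]), 'joint_torque': array([ 6.66962169e-04, -4.17598987e+01, -3.59931207e+01,  7.74163823e-02,
        4.91971930e-02, -1.97577501e-04]), 'tool_pos': array([ 0.17310767, -0.62589922,  0.22740962]), 'ee_rot': array([[ 9.63821286e-01,  2.66549029e-01, -3.80227637e-04],
       [ 2.66549246e-01, -9.63819196e-01,  2.01437806e-03],
       [ 1.70459819e-04, -2.04284984e-03, -9.99997899e-01]]), 'contact_force': array([ 0.09220853, -0.07650863, -0.02288999]), 'ft_torque': array([ 0.01809784, -0.01270045, -0.01185978]), 'gripper_force': 0.0, 'width': 0.9987997025777768} 0.014
green 5091.0 [330. 203.] [ 0.545 -0.254] [[0.37, -0.162], [0.727, -0.179], [0.721, -0.349], [0.362, -0.329]]
red 5099.0 [176. 193.] [0.569 0.263] [[0.394, 0.357], [0.754, 0.339], [0.742, 0.168], [0.384, 0.189]]
yellow 64.5 [301. 255.] [ 0.372 -0.157] [[0.384, -0.134], [0.395, -0.
[... 378 characters left out ...]
0.53  0.015] [[0.489, 0.04], [0.572, 0.037], [0.57, -0.011], [0.487, -0.008]]
yellow 321.0 [252. 173.] [0.636 0.01 ] [[0.596, 0.035], [0.678, 0.032], [0.676, -0.016], [0.594, -0.012]]
yellow 60.0 [157. 138.] [0.746 0.328] [[0.736, 0.351], [0.768, 0.316], [0.756, 0.305], [0.724, 0.34]]
yellow 560.5 [22. 89.] [0.915 0.816] [[0.714, 0.838], [1.118, 0.874], [1.113, 0.792], [0.713, 0.76]]
brown 1216.5 [ 10. 351.] [0.003 0.836] [[0.114, 0.894], [0.13, 0.8], [-0.106, 0.777], [-0.125, 0.872]]
brown 1798.5 [ 46. 346.] [0.03  0.699] [[0.155, 0.774], [0.164, 0.625], [-0.092, 0.623], [-0.106, 0.775]]
brown 2620.5 [250. 206.] [0.531 0.013] [[0.363, 0.065], [0.703, 0.052], [0.699, -0.04], [0.359, -0.025]]
```

View pics/top.png

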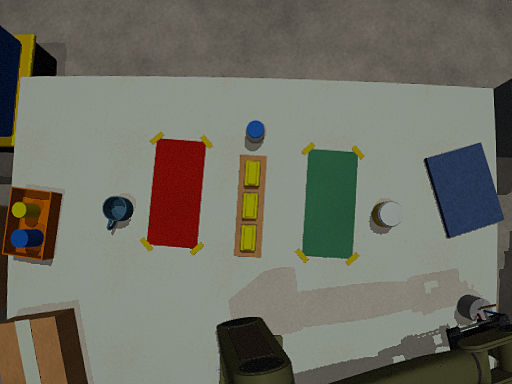

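The top view shows the brown runner at (250,206) with three yellow blocks at (248,237), (250,205) and (252,173). The red sheet is on the left (176,193) and the green sheet on the right (330,203). The jar is at (255,130), the mug at (117,210) and the can at (387,214). Sizes match those given (360x170 sheets, 105 mm spacing), and yaw is about -2°.

>>> jog_arm(targets=[[75,[0,0,0],[0,0,0.87]],[75,[0,0,0],[0,0,0.87]],[75,[0,0,0],[0,0,0.87]],[75,[0,0,0],[0,0,0.87]],[75,[0.29,-0.82,0],[0,0,0]],[75,[0.29,-0.82,0],[0,0,0]],[75,[0.29,-0.82,0],[0,0,0]],[75,[0.29,-0.82,0],[0,0,0]],[75,[0.29,-0.82,0],[0,0,0]],[75,[0.29,-0.82,0],[0,0,0]],[75,[0.29,-0.82,0],[0,0,0]],[75,[0.29,-0.82,0],[0,0,0]]], force=12)

```text
time: 1.55
tool_pos: [0.2749, -0.3659, 0.2279]
ee_rot: [[0.999, -0.034, -0.0], [-0.034, -0.999, 0.001], [-0.001, -0.001, -1.0]]
contact_force: [-0.2, -0.5, 0.2]
width: 0.786
gripper_force: 0.0
```

>>> jog_arm(targets=[[75,[0.29,-0.82,0],[0,0,0]],[75,[0.29,-0.82,0],[0,0,0]],[75,[0.29,-0.82,0],[0,0,0]],[75,[0.29,-0.82,0],[0,0,0]],[75,[0.29,-0.82,0],[0,0,0]],[75,[0.29,-0.82,0],[0,0,0]],[75,[0.29,-0.82,0],[0,0,0]],[75,[0.29,-0.82,0],[0,0,0]],[75,[0.29,-0.82,0],[0,0,0]],[75,[0.29,-0.82,0],[0,0,0]],[75,[0,0,0],[0,0,0]]])

```text
time: 2.92
tool_pos: [0.4018, -0.0419, 0.228]
ee_rot: [[1.0, -0.03, -0.001], [-0.03, -1.0, 0.0], [-0.001, -0.0, -1.0]]
contact_force: [0.8, -0.6, 0.7]
width: 0.791
gripper_force: 0.0
```

>>> jog_arm(targets=[[75,[0.28,-0.76,0.3],[0,0,0]],[75,[0.28,-0.76,0.5],[0,0,0]],[75,[0,0,0.6],[0,0,0]],[75,[0,0,0.6],[0,0,0]],[75,[0,0,0.6],[0,0,0]],[75,[0,0,0.6],[0,0,0]],[75,[0,0,0],[0,0,0]],[75,[0,0,0],[0,0,0]]])

```text
time: 3.92
tool_pos: [0.4267, 0.016, 0.1014]
ee_rot: [[0.999, -0.035, 0.001], [-0.035, -0.999, -0.0], [0.001, 0.0, -1.0]]
contact_force: [0.1, 0.3, 0.5]
width: 0.789
gripper_force: 0.0
```

```bash
python3 - <<'E'
from h import *
s=bot.read_state(); print(s["tool_pos"])
p,d=bot.camera("wrist"); q,_=bot.camera("side")
cv2.imwrite("pics/w1.png",cv2.resize(np.vstack([p,q])[:,:,::-1],None,fx=.78,fy=.78))
E
```

```text
[0.42671978 0.01598271 0.10139442]
```

View pics/w1.png

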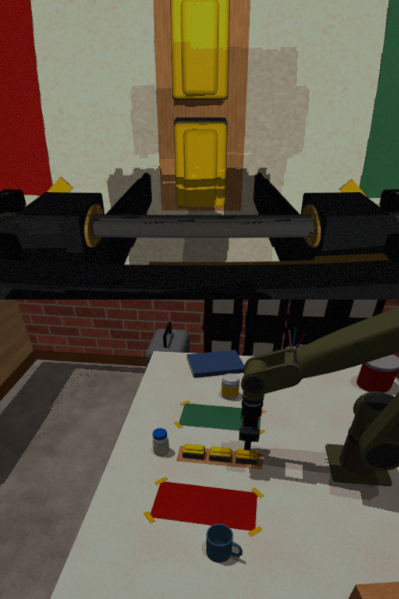

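The wrist view (upper half) shows the middle and far blocks centred between the fingers at about column 200, and the side view shows the gripper above block 1. Next I descend, close and drag slowly toward green.

>>> jog_arm(targets=[[75,[0,0,0.6],[0,0,0]],[75,[0,0,0.6],[0,0,0]],[75,[0,0,0.5],[0,0,0]],[75,[0,0,0.25],[0,0,0]],[75,[0,0,0],[0,0,0]],[40,[0,0,0],[0,0,0]],[40,[0,0,0],[0,0,0]],[40,[0,0,0],[0,0,0]],[40,[0,0,0],[0,0,0]]], force=12)

```text
time: 5.15
tool_pos: [0.4269, 0.0172, 0.0233]
ee_rot: [[0.999, -0.035, 0.001], [-0.035, -0.999, 0.002], [0.001, -0.002, -1.0]]
contact_force: [0.2, 4.8, 3.5]
width: 0.523
gripper_force: 12.0
```

>>> jog_arm(targets=[[40,[0,0.1,0],[0,0,0]],[40,[0,0.2,0],[0,0,0]],[40,[0,0.2,0],[0,0,0]],[40,[0,0.2,0],[0,0,0]],[40,[0,0.2,0],[0,0,0]]])

```text
time: 5.78
tool_pos: [0.4257, -0.0183, 0.0233]
ee_rot: [[0.999, -0.035, 0.001], [-0.035, -0.999, 0.003], [0.001, -0.003, -1.0]]
contact_force: [0.9, 9.7, 3.7]
width: 0.521
gripper_force: 12.0
```

>>> jog_arm(targets=[[40,[0,0.2,0],[0,0,0]]])

```text
time: 5.9
tool_pos: [0.4254, -0.0262, 0.0233]
ee_rot: [[0.999, -0.035, 0.001], [-0.035, -0.999, 0.004], [0.001, -0.004, -1.0]]
contact_force: [0.5, 10.6, 3.4]
width: 0.522
gripper_force: 12.0
```

About 10 N with 3.5 N of press-down, so block 1 is sharp. I'm carrying on to green.

>>> jog_arm(targets=[[40,[0.03,0.3,0],[0,0,0]],[40,[0.04,0.45,0],[0,0,0]],[40,[0.05,0.5,0],[0,0,0]],[40,[0.05,0.5,0],[0,0,0]],[40,[0.05,0.5,0],[0,0,0]],[40,[0.05,0.5,0],[0,0,0]],[40,[0.05,0.5,0],[0,0,0]],[40,[0.05,0.5,0],[0,0,0]],[40,[0.05,0.5,0],[0,0,0]],[40,[0.05,0.5,0],[0,0,0]],[40,[0.05,0.5,0],[0,0,0]],[40,[0,0.3,0],[0,0,0]]])

```text
time: 7.4
tool_pos: [0.4383, -0.2481, 0.0231]
ee_rot: [[0.999, -0.036, -0.001], [-0.036, -0.999, 0.007], [-0.001, -0.006, -1.0]]
contact_force: [0.3, 13.7, 9.5]
width: 0.526
gripper_force: 12.0
```

>>> jog_arm(targets=[[40,[0,0,0],[0,0,0]],[75,[0,0,0],[0,0,0]],[75,[0,0,0],[0,0,0]],[75,[0,0,0],[0,0,0]],[75,[0,0,0],[0,0,0]],[75,[0,0,-0.3],[0,0,0]],[75,[0,0,-0.6],[0,0,0]],[75,[0,0,-0.6],[0,0,0]],[75,[0,0,-0.5],[0,0,0]],[75,[0,0,0],[0,0,0]]])

```text
time: 8.65
tool_pos: [0.4396, -0.2511, 0.1054]
ee_rot: [[0.999, -0.034, 0.004], [-0.034, -0.999, -0.003], [0.004, 0.003, -1.0]]
contact_force: [-0.1, 0.2, 0.1]
width: 0.785
gripper_force: 0.0
```

>>> jog_arm(targets=[[75,[0.2,-0.67,0],[0,0,0]],[75,[0.2,-0.67,0],[0,0,0]],[75,[0.2,-0.67,0],[0,0,0]],[75,[0.2,-0.67,0],[0,0,0]],[75,[0.2,-0.67,0],[0,0,0]],[75,[0.2,-0.67,0],[0,0,0]],[75,[0.2,-0.67,0],[0,0,0]],[75,[0.2,-0.67,0],[0,0,0]],[75,[0.2,-0.67,0],[0,0,0]],[75,[0.23,-0.7,0],[0,0,0]],[75,[0,0,0],[0,0,0]],[75,[0,0,0],[0,0,0]]])

```text
time: 10.15
tool_pos: [0.5278, 0.0159, 0.1019]
ee_rot: [[0.999, -0.034, -0.001], [-0.034, -0.999, -0.0], [-0.001, 0.0, -1.0]]
contact_force: [0.7, -0.1, -0.3]
width: 0.791
gripper_force: 0.0
```

>>> jog_arm(targets=[[75,[0,0,0.6],[0,0,0]],[75,[0,0,0.6],[0,0,0]],[75,[0,0,0.5],[0,0,0]],[75,[0,0,0.25],[0,0,0]],[75,[0,0,0],[0,0,0]],[40,[0,0,0],[0,0,0]],[40,[0,0,0],[0,0,0]],[40,[0,0,0],[0,0,0]],[40,[0,0,0],[0,0,0]]], force=12)

```text
time: 11.28
tool_pos: [0.529, 0.016, 0.0254]
ee_rot: [[0.999, -0.034, 0.001], [-0.034, -0.999, -0.001], [0.001, 0.001, -1.0]]
contact_force: [-0.7, -2.1, 3.2]
width: 0.525
gripper_force: 12.0
```

>>> jog_arm(targets=[[40,[0,0.1,0],[0,0,0]],[40,[0,0.2,0],[0,0,0]],[40,[0,0.2,0],[0,0,0]],[40,[0,0.2,0],[0,0,0]],[40,[0,0.2,0],[0,0,0]]])

```text
time: 11.9
tool_pos: [0.5279, -0.0201, 0.0254]
ee_rot: [[0.999, -0.034, 0.001], [-0.034, -0.999, 0.001], [0.001, -0.001, -1.0]]
contact_force: [0.4, 3.1, 4.2]
width: 0.521
gripper_force: 12.0
```

>>> jog_arm(targets=[[40,[0,0.2,0],[0,0,0]]])

```text
time: 12.02
tool_pos: [0.5275, -0.0282, 0.0254]
ee_rot: [[0.999, -0.034, 0.001], [-0.034, -0.999, 0.0], [0.001, -0.001, -1.0]]
contact_force: [0.1, 3.9, 5.9]
width: 0.529
gripper_force: 12.0
```

Ambiguous: 3 to 4 N with the pinch's vertical load mixed in. I'll open slightly and push with one finger only for a clean reading.

>>> jog_arm(targets=[[62,[0,0,0],[0,0,0]],[62,[0,0,0],[0,0,0]],[62,[0,0.15,0],[0,0,0]],[62,[0,0.15,0],[0,0,0]],[62,[0,0.15,0],[0,0,0]],[62,[0,0.15,0],[0,0,0]]])

```text
time: 12.78
tool_pos: [0.5258, -0.052, 0.0244]
ee_rot: [[0.999, -0.034, -0.001], [-0.034, -0.999, 0.0], [-0.001, -0.0, -1.0]]
contact_force: [-0.3, 1.5, -2.0]
width: 0.65
gripper_force: 0.9
```

>>> jog_arm(targets=[[62,[0,0.15,0],[0,0,0]]])

```text
time: 12.9
tool_pos: [0.5258, -0.0581, 0.0245]
ee_rot: [[0.999, -0.034, -0.0], [-0.034, -0.999, 0.0], [-0.0, -0.0, -1.0]]
contact_force: [0.5, 0.9, -0.8]
width: 0.65
gripper_force: 0.9
```

>>> jog_arm(targets=[[62,[0,0.15,0],[0,0,0]]])

```text
time: 13.02
tool_pos: [0.5256, -0.0641, 0.0246]
ee_rot: [[0.999, -0.034, -0.0], [-0.034, -0.999, 0.0], [-0.0, -0.0, -1.0]]
contact_force: [0.1, 2.2, -2.0]
width: 0.652
gripper_force: 0.9
```

>>> jog_arm(targets=[[62,[0,0.15,0],[0,0,0]]])

```text
time: 13.15
tool_pos: [0.5255, -0.0701, 0.0247]
ee_rot: [[0.999, -0.034, 0.0], [-0.034, -0.999, 0.0], [0.0, -0.0, -1.0]]
contact_force: [-0.4, 0.9, -1.1]
width: 0.653
gripper_force: 0.9
```

Steady single-finger push is about 1.3 N (0.9 N on the pad), so block 2 is worn. I'm regrasping and dragging it to red.

>>> jog_arm(targets=[[40,[0,-0.15,0],[0,0,0]],[40,[0,0,0],[0,0,0]],[40,[0,0,0],[0,0,0]],[40,[0,0,0],[0,0,0]],[40,[-0.03,-0.2,0],[0,0,0]],[40,[-0.03,-0.4,0],[0,0,0]],[40,[-0.03,-0.5,0],[0,0,0]],[40,[-0.03,-0.5,0],[0,0,0]],[40,[-0.03,-0.5,0],[0,0,0]],[40,[-0.03,-0.5,0],[0,0,0]],[40,[-0.03,-0.5,0],[0,0,0]]], force=8)

```text
time: 14.52
tool_pos: [0.5214, 0.0618, 0.025]
ee_rot: [[0.999, -0.033, 0.0], [-0.033, -0.999, -0.0], [0.0, 0.0, -1.0]]
contact_force: [0.8, -2.5, 1.4]
width: 0.528
gripper_force: 8.0
```

>>> jog_arm(targets=[[40,[0,-0.5,0],[0,0,0]],[40,[0,-0.5,0],[0,0,0]],[40,[0,-0.5,0],[0,0,0]],[40,[0,-0.5,0],[0,0,0]],[40,[0,-0.5,0],[0,0,0]],[40,[0,-0.5,0],[0,0,0]],[40,[0,-0.5,0],[0,0,0]],[40,[0,-0.5,0],[0,0,0]],[40,[0,-0.5,0],[0,0,0]],[40,[0,-0.4,0],[0,0,0]],[40,[0,-0.2,0],[0,0,0]]])

```text
time: 15.9
tool_pos: [0.5285, 0.2658, 0.025]
ee_rot: [[0.999, -0.033, 0.0], [-0.033, -0.999, 0.0], [0.0, -0.0, -1.0]]
contact_force: [-0.1, -4.2, 5.5]
width: 0.529
gripper_force: 8.0
```

>>> jog_arm(targets=[[40,[0,0,0],[0,0,0]],[75,[0,0,0],[0,0,0]],[75,[0,0,0],[0,0,0]],[75,[0,0,0],[0,0,0]],[75,[0,0,0],[0,0,0]],[75,[0,0,-0.3],[0,0,0]],[75,[0,0,-0.6],[0,0,0]],[75,[0,0,-0.6],[0,0,0]],[75,[0,0,-0.5],[0,0,0]]])

```text
time: 17.02
tool_pos: [0.5289, 0.2646, 0.1067]
ee_rot: [[0.999, -0.034, 0.002], [-0.034, -0.999, 0.001], [0.002, -0.001, -1.0]]
contact_force: [-0.4, 0.1, -0.1]
width: 0.787
gripper_force: 0.0
```

>>> jog_arm(targets=[[75,[0.29,0.63,0],[0,0,0]],[75,[0.29,0.63,0],[0,0,0]],[75,[0.29,0.63,0],[0,0,0]],[75,[0.29,0.63,0],[0,0,0]],[75,[0.29,0.63,0],[0,0,0]],[75,[0.29,0.63,0],[0,0,0]],[75,[0.29,0.63,0],[0,0,0]],[75,[0.29,0.63,0],[0,0,0]],[75,[0.29,0.63,0],[0,0,0]],[75,[0.29,0.63,0],[0,0,0]],[75,[0,0,0],[0,0,0]],[75,[0,0,0],[0,0,0]]])

```text
time: 18.52
tool_pos: [0.6355, 0.0091, 0.1049]
ee_rot: [[0.999, -0.034, -0.0], [-0.034, -0.999, 0.0], [-0.0, -0.0, -1.0]]
contact_force: [-0.2, -0.2, -0.6]
width: 0.79
gripper_force: 0.0
```

>>> jog_arm(targets=[[75,[0,0,0.6],[0,0,0]],[75,[0,0,0.6],[0,0,0]],[75,[0,0,0.5],[0,0,0]],[75,[0,0,0.27],[0,0,0]],[75,[0,0,0],[0,0,0]],[40,[0,0,0],[0,0,0]],[40,[0,0,0],[0,0,0]],[40,[0,0,0],[0,0,0]],[40,[0,0,0],[0,0,0]]], force=12)

```text
time: 19.65
tool_pos: [0.6364, 0.0094, 0.0267]
ee_rot: [[0.999, -0.034, 0.001], [-0.034, -0.999, 0.002], [0.001, -0.002, -1.0]]
contact_force: [-0.3, 4.0, 2.3]
width: 0.525
gripper_force: 12.0
```

>>> jog_arm(targets=[[40,[0,0.1,0],[0,0,0]],[40,[0,0.3,0],[0,0,0]],[40,[0,0.4,0],[0,0,0]],[40,[0,0.4,0],[0,0,0]],[40,[0,0.4,0],[0,0,0]]])

```text
time: 20.27
tool_pos: [0.6342, -0.0538, 0.0267]
ee_rot: [[0.999, -0.034, 0.001], [-0.034, -0.999, 0.003], [0.001, -0.003, -1.0]]
contact_force: [0.3, 9.0, 3.1]
width: 0.524
gripper_force: 12.0
```

Block 3 drags at 9 N, so it is sharp, as expected.

>>> jog_arm(targets=[[40,[0,0.5,0],[0,0,0]],[40,[0,0.5,0],[0,0,0]],[40,[0,0.5,0],[0,0,0]],[40,[0,0.5,0],[0,0,0]],[40,[0,0.5,0],[0,0,0]],[40,[0,0.5,0],[0,0,0]],[40,[0,0.5,0],[0,0,0]],[40,[0,0.5,0],[0,0,0]],[40,[0,0.5,0],[0,0,0]],[40,[0,0.4,0],[0,0,0]],[40,[0,0.2,0],[0,0,0]]])

```text
time: 21.65
tool_pos: [0.6272, -0.2576, 0.0267]
ee_rot: [[0.999, -0.035, 0.0], [-0.035, -0.999, 0.004], [0.0, -0.004, -1.0]]
contact_force: [0.5, 10.8, 6.8]
width: 0.528
gripper_force: 12.0
```

>>> jog_arm(targets=[[40,[0,0,0],[0,0,0]],[75,[0,0,0],[0,0,0]],[75,[0,0,0],[0,0,0]],[75,[0,0,0],[0,0,0]],[75,[0,0,0],[0,0,0]],[75,[0,0,-0.3],[0,0,0]],[75,[0,0,-0.7],[0,0,0]],[75,[0,0,-0.7],[0,0,0]],[75,[0,0,-0.7],[0,0,0]],[75,[0,0,-0.7],[0,0,0]],[75,[0,0,-0.5],[0,0,0]],[75,[0,0,0],[0,0,0]]])

```text
time: 23.15
tool_pos: [0.6279, -0.2598, 0.1727]
ee_rot: [[0.999, -0.034, 0.004], [-0.034, -0.999, -0.002], [0.004, 0.002, -1.0]]
contact_force: [-0.6, -0.5, -0.8]
width: 0.786
gripper_force: 0.0
```

>>> jog_arm(targets=[[75,[0,-0.6,0],[0,0,0]],[75,[0,-0.6,0],[0,0,0]],[75,[0,-0.7,0],[0,0,0]],[75,[0,-0.7,0],[0,0,0]],[75,[0,-0.7,0],[0,0,0]],[75,[0,-0.7,0],[0,0,0]],[75,[0,-0.7,0],[0,0,0]],[75,[0,-0.7,0],[0,0,0]],[75,[0,-0.6,0],[0,0,0]],[75,[0,0,0],[0,0,0]]])

```text
time: 24.4
tool_pos: [0.6339, -0.0165, 0.1687]
ee_rot: [[1.0, -0.03, -0.002], [-0.03, -1.0, 0.0], [-0.002, -0.0, -1.0]]
contact_force: [0.0, -0.5, 0.6]
width: 0.786
gripper_force: 0.0
```

```bash
python3 - <<'E'
from h import *
p,d=bot.camera("top"); p=np.ascontiguousarray(p[:,:,::-1]); cv2.imwrite("pics/top2.png",p)
h=cv2.cvtColor(p,cv2.COLOR_BGR2HSV); m=cv2.inRange(h,(22,120,100),(34,255,255))
for c in cv2.findContours(m,0,2)[0]:
    if cv2.contourArea(c)>100: print(cv2.contourArea(c),ray("top",[cv2.minAreaRect(c)[0]],.04).round(3))
print(bot.read_state()["contact_force"])
E
```

```text
326.0 [[ 0.437 -0.249  0.04 ]]
161.5 [[0.495 0.794 0.04 ]]
316.5 [[0.531 0.265 0.04 ]]
324.0 [[ 0.627 -0.256  0.04 ]]
652.0 [[0.912 0.834 0.04 ]]
[ 0.02730235 -0.00895142 -0.57247428]
```

View pics/top2.png

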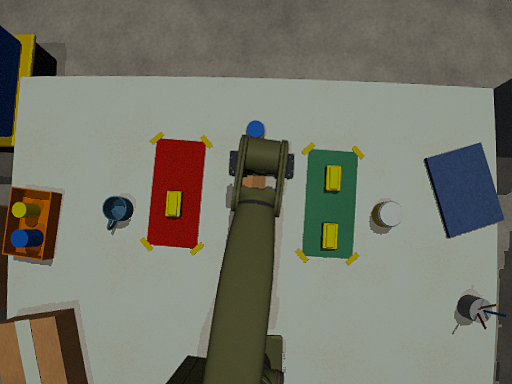

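The picture shows two blocks wholly on green, at (330,236) and (334,178), and one on red at (174,204). The jar, mug and can have not moved.

```bash
python3 -c "
from workcell import bot
print(bot.hand_in())"
```

```text
the job is handed in; nothing more can be done
None
```

I handed the job in with the two sharp blocks (nearest and farthest) on the green sheet and the worn middle block on the red; the last top view shows all three wholly on their sheets and the jar, mug and can unmoved.

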